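Refit the window scraper and restock its wax rack

ROBOT

A 6-joint arm with a two-finger parallel gripper is mounted at the origin on the work surface. World frame = base frame: x ahead of the robot, y to its left, z up, the work surface at z = 0. Lengths are in m, angles in rad, forces in N, time in s.
With the tool pointing down it reaches from about 0.35 to 0.85 m from the base axis. Payload 8.1 kg.
Tool frame: the origin (TCP) lies on the centre line of the jaws, within the pads' length; the fingertips stand r.nose_length ahead of it and the grasp point (between the pads) lies 6 mm ahead of it (r.nose_length is the distance from the TCP to the fingertips, in m); z points along the fingers, y is the line along which they close (so a half turn about z gives the same grasp; the last joint's range is limited). The gripper opens to 93 mm and grips with 3 to 60 N. Pads are 15 mm wide; open, the fingers measure 128 mm over their backs; the gripper's body (75 mm by 188 mm) begins 65 mm behind the grasp point.
Start: joints at [1.142, 0.13, 1.488, -0, 1.523, -0.085], TCP at [0.202, 0.565, 0.244] pointing down, gripper open.
Joint ranges: [-2.96, 2.96], [-0.89, 2.26], [0.02, 2.5], [-1.34, 4.48], [0, 2.73], [-2.66, 2.66]. Speed limits (rad/s): [2.39, 2.39, 2.79, 3.14, 3.14, 3.14].

INTERFACE

Orientations are given as a unit quaternion [w, x, y, z].
In Python, from plant import r gives the robot as it stands.
- The arm moves only by the tool send_rows, never from a script. Its argument "series" is one flat list of numbers, 5 for each row, row after row: the shift along the tool's x, y, z scaled (see below), then the turn about the tool's z scaled (see below), then the gripper's target within -1 to 1 (shut at 1, half-way at 0, fully open at -1). A call has 1 to 12 rows; each row shifts and turns the commanded pose from where the row before left it, along the tool's axes as they then stand; what a row does not reach is not made up. The controller multiplies each number of a shift by 0.25 m and each number of a turn by 30 degrees. A row lasts 1/12 s, in which the tool goes at most 41.7 mm and 7.16 degrees, less where a joint would pass 70% of its speed; a pose out of reach is approached as far as the arm can. A call with a number of a shift or a turn outside -1 to 1 is refused whole. A call with a gripper value outside its range is refused whole. The fingers move at their own pace and stop on an object; "newtons" is the grip in N (left out, the last holds). Time passes only in rows, so rows that do not move let the fingers close. It gives the time, the measured TCP pose, the force, the opening and the grip force at its end, in the units of the state.
- r.observe(): the state, without advancing time (a new reading comes with each control period).
- r.capture(name): name is "side" or "top"; returns the picture (420x560x3 uint8, red, green, blue); there is no depth.
- r.camera_params(name): a dict with "K" (3x3 intrinsics, pixels), "world_from_camera" (4x4, takes a point from camera to world coordinates). Camera axes: x right, y down, z forward; pixel columns grow to the right and rows downward; lengths in m; the calibration is good to about 2 mm. A picture is of the moment at which its call begins. camera_params takes no time and is no camera call.
- r.sign_off(): hands the job in; it is judged then, once.
The state is a dict: "clock": time; "joint_positions": joint angles; "dq": joint speeds; "joint_torque": joint torques, N m; "tcp_pos": TCP position; "eef_rot": TCP orientation; "force": force on the tool from outside, world axes, zero at the start; "torque": the same for the moment, N m; "width": finger opening in m; "grasp_force": force on a finger pad.
Only numpy, scipy, OpenCV 4.12 (cv2) and the standard library are available. Lean on these libraries where they do the work, as an engineer would, in place of code of your own. Each camera call takes 0.05 s, during which the arm holds its last target. There are 200 camera calls.

TASK

Get the window-frame repair kit ready: swing the scraper's latch open, lift out the short worn blade and lay it flat in the wooden tray, then lay the fresh full-length blade flat in the scraper, notch over the locating pin, and swing the latch fully closed across it. Take the empty, capless wax vial out of the rack and stand it upright in the tray, and see that every capped vial ends up fully down in a rack hole of its own; the vials may be moved at any time. Leave the other things on the table where they are.

Things in the scene. Friction and masses are not known exactly. Their poses are not given: they have to be found in the camera images.
- holder: window scraper lying on the table, fixed: a grey bed 140 mm long (x) and 12 mm high, with a wooden handle 22 mm high reaching to 142 mm on its +x end. Origin: underside of the bed, under the middle of the blade seat; x runs along the blade towards the pin and handle, z up. Seat between two steel lips 3 mm high, 57 mm apart, at y = +-28.5 mm; open at both ends. It starts with the worn blade in it
- holder_pin (a point): foot of the single locating pin on the bed's top face, at holder x = 48 mm, y = 0, 12 mm above the table; pin 8 mm thick, 10 mm high. Axes as the holder's
- latch (a joint): flat swing latch that turns about a vertical pivot beside the seat, at holder x = -38 mm, y = -46 mm: 0 = closed (across the blade, pointing to holder +y), grows counter-clockwise seen from above to 1.75 rad; at 1.57 it points to holder -x, off the blade. Open from about 1.2. It starts closed or nearly so, stays where it is left (about 1 N at the knob moves it). Its arm is 6 mm thick, underside 9 mm above the bed (4 mm above a seated blade)
- latch_knob (a point): middle of the black upright round knob on the latch's free end: 14 mm across, 28 mm high, its middle 41 mm above the table, 46 mm from the pivot
- blade_worn_grip (a point): centre of the grip rib (19 mm above the underside) of the worn blade, the short one, with its +x axis pointing to the notched end and z up out of the blade. Blade: flat steel plate 50 mm wide, 5 mm thick, 104 mm long (from x = -44 to x = 60 mm); on top in its middle a beech grip rib, 44 mm long (along x), 14 mm wide (y), 28 mm high, so the rib's top is 33 mm above the blade's underside. The blade is lifted by this rib
- blade_new_grip (a point): centre of the grip rib (19 mm above the underside) of the fresh blade, the full-length one, which starts flat on the table left of the tray, with its +x axis pointing to the notched end and z up out of the blade. Blade: flat steel plate 50 mm wide, 5 mm thick, 120 mm long (from x = -60 to x = 60 mm); on top in its middle a beech grip rib, 44 mm long (along x), 14 mm wide (y), 28 mm high, so the rib's top is 33 mm above the blade's underside. The blade is lifted by this rib
- blade_new_notch (a point): on the underside of the fresh blade, 48 mm from the rib's centre along x: where the pin's middle belongs. The notch is an open slot in the blade's +x end, 14 mm wide and 18 mm deep, its bottom 6 mm from this point. Axes as the blade's. Seated, this point coincides with holder_pin
- rack: fixed wooden block 214 (x) x 64 (y) x 42 mm high, origin under its centre, with a row of four holes along x
- rack_hole0 (a point): centre of the mouth of hole 0 (rack x = -78 mm) in the rack's top face; 36 mm wide, 32 mm deep, flat floor
- rack_hole1 (a point): centre of the mouth of hole 1 (rack x = -26 mm) in the rack's top face; 36 mm wide, 32 mm deep, flat floor
- rack_hole2 (a point): centre of the mouth of hole 2 (rack x = 26 mm) in the rack's top face; 36 mm wide, 32 mm deep, flat floor
- rack_hole3 (a point): centre of the mouth of hole 3 (rack x = 78 mm) in the rack's top face; 36 mm wide, 32 mm deep, flat floor
- vial_empty_mid (a point): centre, half-way up, of the empty wax vial: amber glass, no cap, dark open mouth, 32 mm across, 75 mm high; starts standing in a rack hole; z along its axis, up
- vial_kept_mid (a point): centre, half-way up, of a full wax vial already standing in the rack: amber glass, white cap, 32 mm across, 85 mm high in all; z along its axis, up
- vial_1_mid (a point): centre, half-way up, of a full wax vial: amber glass, white cap, 32 mm across, 85 mm high in all; starts upright on the table to the left; z along its axis, up. May be absent
- vial_2_mid (a point): centre, half-way up, of a full wax vial: amber glass, white cap, 32 mm across, 85 mm high in all; starts upright on the table to the left; z along its axis, up. May be absent
- vial_3_mid (a point): centre, half-way up, of a full wax vial: amber glass, white cap, 32 mm across, 85 mm high in all; starts upright on the table to the left; z along its axis, up. May be absent
- tray_in (a point): centre of the inner floor (6 mm above the table) of the fixed shallow wooden tray, inside 148 (x) x 248 (y) mm, walls 6 mm thick, rim 20 mm above the table; the clip is pinned to its far long edge. Axes as the tray's
- cup: matte grey ceramic cup, 80 mm across, 85 mm high; not part of the job, leave it alone. Origin under its centre
- amber_jar: amber glass jar with black screw lid, 72 mm across, 78 mm high; not part of the job, leave it alone. Origin under its centre
- pill_box: closed white pill organiser, 160 x 38 x 25 mm; not part of the job, leave it alone. Origin under its centre
- remote: black remote control, 160 x 42 x 19 mm; not part of the job, leave it alone. Origin under its centre
- tealight: white tealight holder, 64 mm across, 36 mm high; not part of the job, leave it alone. Origin under its centre
- glasses_case: grey glasses case, 160 x 60 x 36 mm; not part of the job, leave it alone. Origin under its centre

How it is judged:
By the outcome, as a careful person would: the job done as asked, in the order asked, and still so for the second after the job is handed in, with the robot touching nothing.
Of vial_1, vial_2, vial_3 only 1 to 3 are there at a start; the rules pass over those that are not, and their reading is None.
At some moment in a run one of blade_new, blade_worn may be knocked a few centimetres aside while the robot is not near it.
It also fails if it takes over 210 s, if anything falls off the work surface, if the arm or the gripper's body presses on something with over 40 N, if the wrist force passes 120 N, or if a joint passes its speed limit or range.

## Working session

There is one attempt and no reset: what is moved stays moved. The work goes in short steps, Python scripts to look and compute and a tool call to move; the robot and the scene stay as the last step left them, time stands still between calls to the robot, and variables do not carry over. Pictures are saved under pics/ and viewed, at most 14 in all, crops included, and the job is handed in when it is done.

Besides the shell and the picture viewer there is one more tool, called after "Request:" as name(argument=value, ...) on one line, values as JSON. send_rows: Moves the arm, as the interface text tells. Its arguments: {"type":"object","properties":{"series":{"type":"array","items":{"type":"number","minimum":-1,"maximum":1}},"newtons":{"type":"number"}},"required":["series"]}

```bash
ls; mkdir -p pics; python3 - <<'E'
from plant import r
import cv2
o=r.observe(); print(o, r.nose_length)
for n in("top","side"):
    im=r.capture(n); cv2.imwrite(f"pics/{n}0.png",cv2.resize(im[:,:,::-1],(784,588),interpolation=cv2.INTER_CUBIC)); p=r.camera_params(n); print(n,p)
E
```

```text
pics
{'clock': 0.0, 'joint_positions': array([ 1.14160858e+00,  1.31124637e-01,  1.48924278e+00, -1.09774030e-06,
        1.52301675e+00, -8.53857485e-02]), 'dq': array([ 1.85038430e-04, -3.84904231e-05, -7.57665483e-04, -7.31180021e-04,
       -2.35014898e-03, -3.65777830e-04]), 'joint_torque': array([ 1.65382611e-03, -5.59853375e+01, -4.91752768e+01,  7.68359983e-02,
        3.54992808e-02, -1.23166910e-04]), 'tcp_pos': array([0.20199817, 0.56442947, 0.24262928]), 'eef_rot': array([-2.27401970e-04,  1.71055545e-01,  9.85260980e-01, -8.66411756e-04]), 'force': array([-0.33744606, -0.29814426,  0.11668776]), 'torque': array([0.00065145, 0.01337473, 0.06412432]), 'grasp_force': 0.0, 'width': 0.0930214911753921} 0.025
top {'K': array([[396.15517381,   0.        , 285.32369676],
       [  0.        , 396.15517381, 206.96273341],
       [  0.        ,   0.        ,   1.        ]]), 'world_from_camera': array([[-5.44050393e-04, -9.96640632e-01,  8.18972201e-02,
         4.20595408e-01],
       [-9.99944108e-01, -3.22532573e-04, -1.05677464e-02,
         9.80594047e-04],
       [ 1.05586600e-02, -8.18983920e-02, -9.96584752e-01,
         1.22419554e+00],
       [ 0.00000000e+00,  0.00000000e+00,  0.00000000e+00,
         1.00000000e+00]])}
side {'K': array([[507.53737849,   0.        , 280.18316233],
       [  0.        , 507.53737849, 204.55866678],
       [  0.        ,   0.        ,   1.        ]]), 'world_from_camera': array([[ 9.50001531e-01, -1.91992703e-01,  2.46243565e-01,
         2.16868543e-01],
       [-3.12243835e-01, -5.86500556e-01,  7.47342549e-01,
        -9.13190465e-01],
       [ 9.37671821e-04, -7.86864601e-01, -6.17124964e-01,
         8.23387642e-01],
       [ 0.00000000e+00,  0.00000000e+00,  0.00000000e+00,
         1.00000000e+00]])}
```

View pics/top0.png

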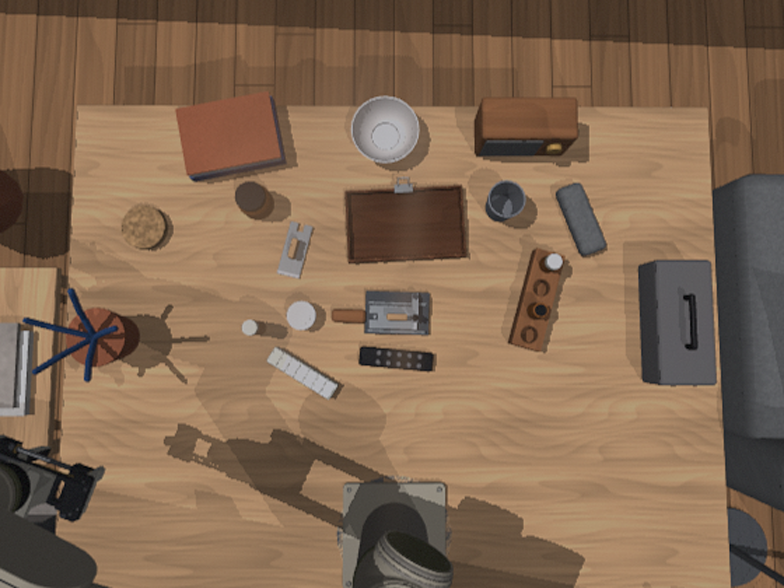

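View pics/side0.png

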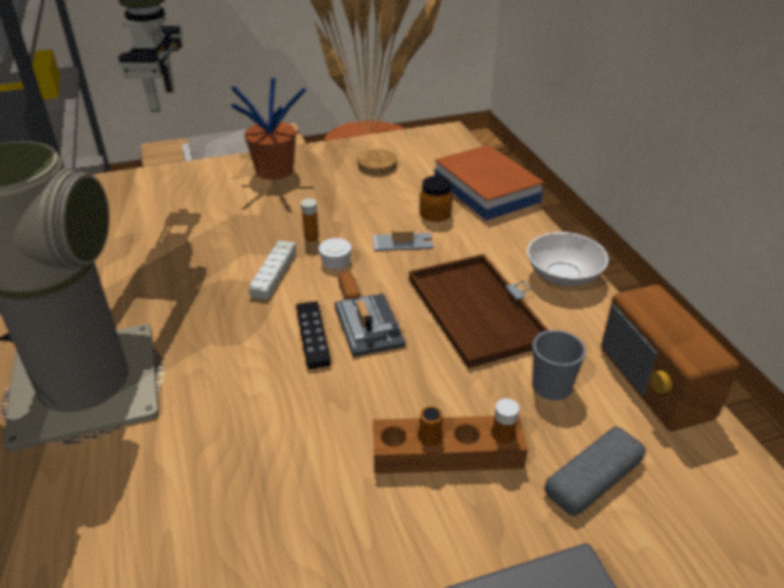

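The top view (784 px wide) shows the holder at about (397,313) with its handle to the left, the fresh blade at (296,248), one loose vial at (250,327), and the tray at (407,224). The rack is at (537,300), with the kept vial at (553,262) and the empty one at (540,310). I'll take close crops of these.

```bash
cat > h.py <<'E'
import numpy as np, cv2
from plant import r
def ray(n,u,v):
    p=r.camera_params(n);T=p["world_from_camera"];d=T[:3,:3]@np.linalg.solve(p["K"],[u,v,1.]);return T[:3,3],d
def onz(n,u,v,z):
    o,d=ray(n,u,v);return o+d*(z-o[2])/d[2]
def two(a,b):
    (o1,d1),(o2,d2)=ray("top",*a),ray("side",*b)
    s=np.linalg.lstsq(np.c_[d1,-d2],o2-o1,rcond=None)[0];p,q=o1+s[0]*d1,o2+s[1]*d2
    return (p+q)/2,np.linalg.norm(p-q)
def px(n,P):
    p=r.camera_params(n);T=p["world_from_camera"];c=p["K"]@(T[:3,:3].T@(np.asarray(P)-T[:3,3]));return c[:2]/c[2]
def crop(n,x,y,w,h,s,f):
    im=r.capture(n);cv2.imwrite("pics/"+f,cv2.resize(im[y:y+h,x:x+w,::-1],None,fx=s,fy=s,interpolation=cv2.INTER_CUBIC));return im
E
python3 - <<'E'
from h import *
crop("top",165,125,260,130,3,"topc.png")
crop("side",180,130,240,160,3.3,"sidec.png")
np.save("top.npy",r.capture("top"));np.save("side.npy",r.capture("side"))
E
```

```text
(no output)
```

View pics/topc.png

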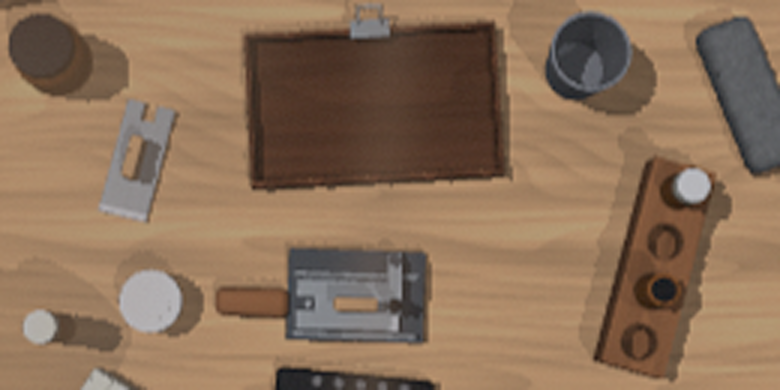

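View pics/sidec.png

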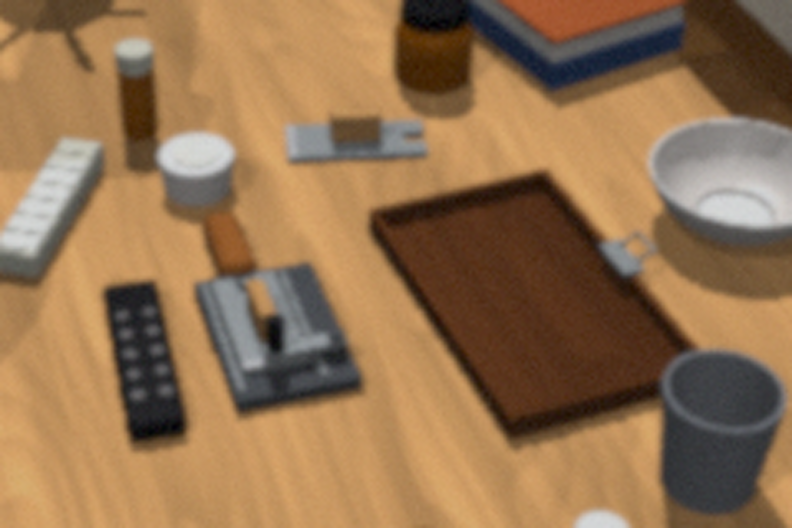

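```bash
cat > m.py <<'E'
from h import *
import sys
T=np.load("top.npy");S=np.load("side.npy")
def comp(im,x0,y0,x1,y1,f):
    a=im[y0:y1,x0:x1].astype(int);m=f(a[...,0],a[...,1],a[...,2]).astype(np.uint8)
    n,l,st,c=cv2.connectedComponentsWithStats(m);i=1+np.argmax(st[1:,4]);cs=max(cv2.findContours((l==i).astype(np.uint8),0,1)[0],key=cv2.contourArea)
    return c[i]+[x0,y0],st[i],cv2.boxPoints(cv2.minAreaRect(cs))+[x0,y0]
def orig(u,v): return u/3+165-1/3,v/3+125-1/3
E
python3 - <<'E'
from m import *
np.set_printoptions(precision=4,suppress=True)
white=lambda R,G,B:(np.minimum(np.minimum(R,G),B)>125)&(R-B<45)
for n,b,z in(("vial1",(168,222,190,245),.085),("kept",(382,175,405,197),.095)):
    c,s,_=comp(T,*b,white);print(n,c,s,onz("top",*c,z))
c,s,_=comp(S,205,140,230,158,white);print("v1 side",c,s,onz("side",*c,.085))
dark=lambda R,G,B:(R+G+B<75)
c,s,_=comp(T,376,212,396,232,dark);print("empty mouth",c,s,onz("top",*c,.085))
c,s,_=comp(T,290,210,310,232,dark);print("knob",c,s,onz("top",*c,.05))
beech=lambda R,G,B:(R-B>45)
c,s,b=comp(T,270,218,295,232,beech);print("wornrib",c,s,onz("top",*c,.045));print([onz("top",*q,.045)[:2] for q in b])
grey=lambda R,G,B:(R-B<22)
c,s,b=comp(T,255,200,315,242,grey);print("bed",c,s,[onz("top",*q,.012)[:2] for q in b],onz("top",*b.mean(0),.012))
c,s,b=comp(T,192,155,230,203,lambda R,G,B:(R-B<25)&(R+G+B>200));print("newblade",c,s,[onz("top",*q,.005)[:2] for q in b])
c,s,b=comp(T,200,165,216,190,beech);print("newrib",c,s,onz("top",*c,.033),[onz("top",*q,.033)[:2] for q in b])
c,s,b=comp(T,240,125,340,190,lambda R,G,B:(R<110)&(R-B>15)&(G<75));print("tray",c,s,[onz("top",*q,.02)[:2] for q in b],onz("top",*b.mean(0),.02))
c,s,b=comp(T,355,170,410,255,lambda R,G,B:(R-B>45)&(R<150)&(G<95));print("rack",c,s,[onz("top",*q,.042)[:2] for q in b],onz("top",*b.mean(0),.042))
for q in((664,240),(640,342)):print("hole",onz("top",*orig(*q),.042))
print(T[230,300],T[205,212],T[180,207],T[160,290],T[215,372])
E
```

```text
vial1 [177.6633 233.5102] [ 5  6 11 12 98] [0.4379 0.297  0.085 ]
kept [395.7143 186.1327] [ 9  6 11 11 98] [ 0.5737 -0.3291  0.095 ]
v1 side [219.9455 144.4545] [10  2 11  6 55] [0.437  0.2899 0.085 ]
empty mouth [383. 219.] [7 7 1 1 1] [ 0.4794 -0.293   0.085 ]Traceback (most recent call last):
  File "<stdin>", line 9, in <module>
  File "m.py", line 6, in comp
    n,l,st,c=cv2.connectedComponentsWithStats(m);i=1+np.argmax(st[1:,4]);cs=max(cv2.findContours((l==i).astype(np.uint8),0,1)[0],key=cv2.contourArea)
                                                     ~~~~~~~~~^^^^^^^^^^
    return _wrapfunc(a, 'argmax', axis=axis, out=out, **kwds)
    return bound(*args, **kwds)
ValueError: attempt to get argmax of an empty sequence
```

```bash
python3 - <<'E'
from m import *
np.set_printoptions(precision=4,suppress=True)
def run(n,im,box,f,z,corners=True):
    try:
        c,s,b=comp(im,*box,f);k="top" if im is T else "side"
        print(n,c,s,onz(k,*c,z),"box",onz(k,*b.mean(0),z)[:2]);
        if corners:print("   ",*[onz(k,*q,z)[:2] for q in b])
    except ValueError: print(n,"none")
dark=lambda R,G,B:(R+G+B<130)
beech=lambda R,G,B:(R-B>45)
run("empty",T,(376,212,396,232),dark,.085)
run("knob",T,(292,214,307,232),dark,.055)
run("knobside",S,(255,222,270,240),dark,.05)
run("wornrib",T,(270,218,295,232),beech,.045)
run("bed",T,(255,200,315,242),lambda R,G,B:(R-B<22),.012)
run("newblade",T,(192,155,230,203),lambda R,G,B:(R-B<25)&(R+G+B>200),.005)
run("newrib",T,(200,165,216,190),beech,.033)
run("tray",T,(240,125,340,190),lambda R,G,B:(R<110)&(R-B>15)&(G<75),.02)
run("rack",T,(355,170,410,255),lambda R,G,B:(R-B>45)&(R<150)&(G<95),.042)
for q in((664,240),(640,342)):print("hole",onz("top",*orig(*q),.042))
for q in((307,302),):print("pin",onz("top",*orig(*q),.022))
for n,q,p in(("T",T,(300,226)),("newplate",T,(200,192)),("rib",T,(209,178)),("bed",T,(265,210)),("rack",T,(372,215)),("tray",T,(290,160)),("tbl",T,(230,190))): print(n,q[p[1],p[0]])
E
```

```text
empty [385.766  221.1064] [ 6  6  8  8 47] [ 0.4734 -0.3008  0.085 ] box [ 0.4734 -0.3009]
    [ 0.4783 -0.2877] [ 0.487  -0.3053] [ 0.4685 -0.3141] [ 0.4598 -0.2966]
knob none
knobside [262.5588 231.0588] [ 6  5  4 10 34] [ 0.4556 -0.0584  0.05  ] box [ 0.4551 -0.0598]
    [ 0.4563 -0.0434] [ 0.463  -0.0456] [ 0.4539 -0.0758] [ 0.4473 -0.0737]
wornrib [283.1455 226.0182] [ 6  6 15  5 55] [ 0.4606 -0.005   0.045 ] box [ 0.4605 -0.0046]
    [0.4575 0.0169] [0.4682 0.0157] [ 0.4636 -0.0261] [ 0.4528 -0.0249]
bed [283.1218 222.9778] [   5    8   47   31 1305] [ 0.471  -0.0051  0.012 ] box [ 0.471  -0.0047]
    [0.517  0.0658] [ 0.517  -0.0754] [ 0.4252 -0.0749] [0.4252 0.0654]
newblade [210.167  178.9534] [  6   3  25  41 515] [0.6078 0.221  0.005 ] box [0.6106 0.2209]
    [0.5592 0.2599] [0.6758 0.2308] [0.6625 0.1816] [0.546  0.2111]
newrib [201.3898 171.5085] [ 0  0  5 19 59] [0.6263 0.2429 0.033 ] box [0.6187 0.2409]
    [0.6463 0.2474] [0.6463 0.2353] [0.5912 0.2344] [0.5911 0.2465]
tray [289.4658 160.3856] [   7    7   87   57 4315] [ 0.6635 -0.0246  0.02  ] box [ 0.6645 -0.0244]
    [0.7385 0.1115] [ 0.7541 -0.152 ] [ 0.5911 -0.1593] [0.5762 0.1014]
rack [382.5673 217.0826] [  10    7   35   74 1077] [ 0.4874 -0.3029  0.042 ] box [ 0.497  -0.3077]
    [ 0.4019 -0.2471] [ 0.6103 -0.3046] [ 0.5935 -0.3691] [ 0.3855 -0.3107]
hole [ 0.5248 -0.314   0.042 ]
hole [ 0.423  -0.2879  0.042 ]
pin [0.4635 0.0438 0.022 ]
T [64 58 56]
newplate [144 141 142]
rib [167 135 103]
bed [69 70 75]
rack [67 45 31]
tray [86 62 47]
tbl [165 132 100]
```

Request:
send_rows(series=[0,0,0,0.217,0,0,0,0,0.217,0,0,0,0,0.217,0,0,0,0,0.217,0,0,0,0,0.217,0,0,0,0,0.217,0,0,0,0,0.217,0,0,0,0,0.217,0,0,0,0,0.217,0,0,0,0,0.217,0,0,0,0,0.217,0], newtons=8)

```text
clock: 1.22
tcp_pos: [0.2022, 0.5648, 0.2435]
eef_rot: [0.0, 0.717, 0.697, -0.0]
force: [-0.1, 0.6, 0.5]
width: 0.0464
grasp_force: 0.0
```

Request:
send_rows(series=[-0.1347,0.0597,0,0,0,-0.1347,0.0597,0,0,0,-0.1347,0.0597,0,0,0,-0.1347,0.0597,0,0,0,-0.1347,0.0597,0,0,0,-0.1347,0.0597,0,0,0,-0.1347,0.0597,0,0,0,-0.1347,0.0597,0,0,0,-0.1347,0.0597,0,0,0,-0.1347,0.0597,0,0,0,-0.1347,0.0597,0,0,0,-0.1347,0.0597,0,0,0])

```text
clock: 2.22
tcp_pos: [0.3723, 0.1552, 0.2439]
eef_rot: [0.0, 0.715, 0.699, 0.0]
force: [1.0, 0.0, 0.5]
width: 0.0459
grasp_force: 0.0
```

Request:
send_rows(series=[-0.1347,0.0597,0,0,0,-0.1347,0.0597,0,0,0,-0.1347,0.0597,0,0,0,-0.1347,0.0597,0,0,0,-0.1347,0.0597,0,0,0,-0.1347,0.0597,0,0,0,0,0,0.15,0,0,0,0,0.15,0,0,0,0,0.1,0,0,0,0,0,0,0])

```text
clock: 3.05
tcp_pos: [0.4529, -0.0467, 0.1376]
eef_rot: [-0.004, 0.715, 0.699, -0.003]
force: [-0.8, -0.2, -0.9]
width: 0.0471
grasp_force: 0.0
```

```bash
cat >> h.py <<'E'
def yaw():
    w,x,y,z=r.observe()["eef_rot"];return np.degrees(np.arctan2(1-2*(x*x+z*z),2*(x*y-w*z)))
def go(P,a=None):
    "units along tool x,y,z to reach P after turning to yaw a (deg) of tool y"
    o=r.observe();t=np.array(o["tcp_pos"]);y0=yaw();a=y0 if a is None else a
    d=(np.array(P)-t)/.25;c,s=np.cos(np.radians(a)),np.sin(np.radians(a))
    print("t=%.1f"%o["clock"],"tcp",t.round(4),"yaw %.1f"%y0,"F",np.round(o["force"],1),"w %.4f"%o["width"],"| turn",round((y0-a)/30,3),"shift",np.round([-s*d[0]+c*d[1],c*d[0]+s*d[1],-d[2]],3))
E
python3 - <<'E'
from h import *
go((.457,-.047,.058),-1.3)
crop("side",190,130,150,120,5,"s1.png")
np.save("side.npy",r.capture("side"))
E
```

```text
t=3.0 tcp [ 0.4529 -0.0467  0.1376] yaw -1.4 F [-0.8 -0.2 -0.9] w 0.0471 | turn -0.002 shift [-0.001  0.016  0.318]
```

View pics/s1.png

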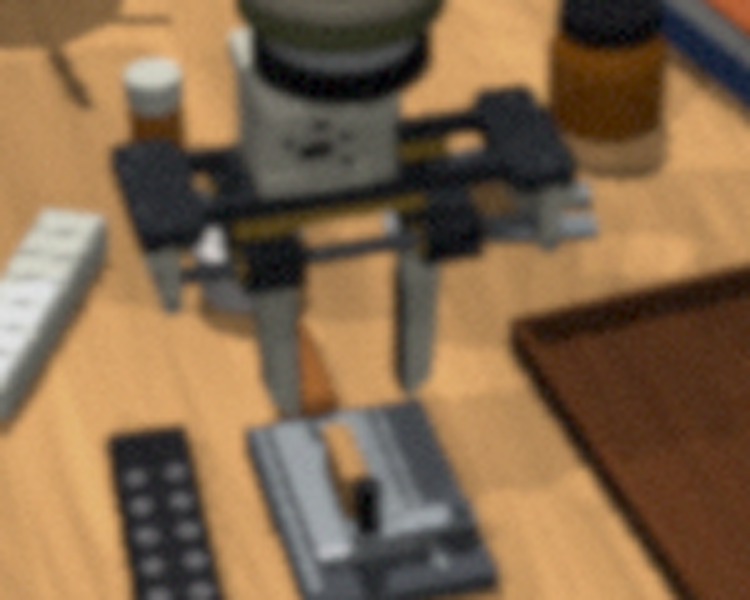

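Close side view: the knob is at about (370,505) in the crop, which is (264,231) px, with the gripper above and behind it. I'll triangulate the knob and check it against the holder model.

```bash
python3 - <<'E'
from h import *
np.set_printoptions(precision=4,suppress=True)
for z in(.041,.05):print(onz("side",264,231,z))
print("top knob",onz("top",*( (400/3+165-.3),(303/3+125-.3)),.055),"pivot",onz("top",395/3+164.7,262/3+124.7,.027))
print("side pivot?",onz("side",190+450/5,130+515/5,.027),onz("side",190+325/5,130+550/5,.027),"knobtop",onz("side",190+368/5,130+480/5,.055),"knobfoot",onz("side",190+370/5,130+533/5,.027))
# predicted holder points given pin/pose guess
a=np.radians(88.7);X=np.array([np.cos(a),np.sin(a)]);Y=np.array([-X[1],X[0]]);pin=np.array([.4635,.0438])
O=pin-.048*X
for n,x,y,z in(("knob",-.038,0,.041),("knobtop",-.038,0,.055),("pivot",-.038,-.046,.027),("O",0,0,.012)):
    P=np.r_[O+x*X+y*Y,z];print(n,P,"top crop",(px("top",P)-[165,125])*3,"s1",(px("side",P)-[190,130])*5)
E
```

```text
[ 0.4617 -0.0493  0.041 ]
[ 0.4589 -0.0592  0.05  ]
top knob [ 0.4612 -0.0489  0.055 ] pivot [ 0.5036 -0.0452  0.027 ]
side pivot? [ 0.5001 -0.0525  0.027 ] [ 0.4369 -0.0578  0.027 ] knobtop [ 0.4615 -0.0475  0.055 ] knobfoot [ 0.4603 -0.053   0.027 ]
knob [ 0.4615 -0.0422  0.041 ] top crop [391.7544 302.2489] s1 [365.3606 495.6515]
knobtop [ 0.4615 -0.0422  0.055 ] top crop [392.2721 301.7559] s1 [364.7652 472.9635]
pivot [ 0.5075 -0.0432  0.027 ] top crop [392.1617 257.185 ] s1 [458.752 499.563]
O [ 0.4624 -0.0042  0.012 ] top crop [353.4629 302.3948] s1 [345.9215 491.8077]
```

Request:
send_rows(series=[-0.009,0.032,0.1,0,0,0,0,0.1,0,0,0,0,0.08,0,0,0,0,0.035,0,0,0,0,0,0,0.4,0,0,0,0,0.7,0,0,0,0,0.7,0,0,0,0,0.7,0,0,0,0,0.7,0,0,0,0,0.7,0,0,0,0,0.7], newtons=8)

```text
clock: 4.07
tcp_pos: [0.4624, -0.0497, 0.0654]
eef_rot: [-0.002, 0.715, 0.699, -0.002]
force: [-16.3, 0.0, 12.2]
width: 0.0164
grasp_force: 8.0
```

Request:
send_rows(series=[-0.022,-0.005,0,0,0.7,-0.023,0.006,0,0,0.7,-0.022,0.009,0,0,0.7,-0.0206,0.012,0,0,0.7,-0.019,0.0145,0,0,0.7,-0.017,0.017,0,0,0.7,0,0,0,0,0.7])

```text
clock: 4.65
tcp_pos: [0.4754, -0.0835, 0.0653]
eef_rot: [-0.001, 0.715, 0.699, -0.003]
force: [-15.7, -13.0, 8.1]
width: 0.0203
grasp_force: 9.7
```

```bash
python3 - <<'E'
from h import *
a=crop("side",215,150,120,110,4,"x.png");b=crop("top",250,190,80,73.3.__int__(),6,"y.png")
x=cv2.imread("pics/x.png");y=cv2.imread("pics/y.png")[:, :320];y=cv2.resize(y,(320,440));cv2.imwrite("pics/s2.png",np.hstack([x,y]))
E
```

```text
(no output)
```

View pics/s2.png

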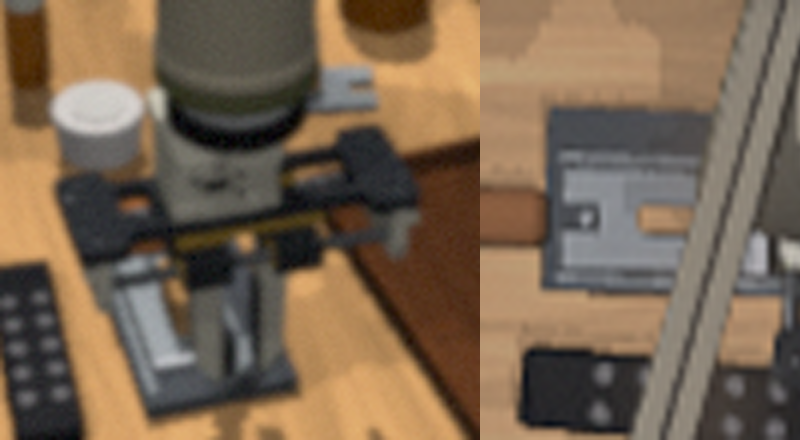

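Request:
send_rows(series=[-0.02,0.012,0,0,0.7,-0.018,0.015,0,0,0.7,-0.0092,0.022,0,0,0.7,-0.0063,0.023,0,0,0.7,-0.0031,0.0235,0,0,0.7,0,0.022,0,0,0.7,0,0,0,0,0.7])

```text
clock: 5.33
tcp_pos: [0.5068, -0.1028, 0.0661]
eef_rot: [0.004, 0.715, 0.699, -0.004]
force: [-5.3, -34.7, -3.9]
width: 0.0139
grasp_force: 14.0
```

Request:
send_rows(series=[0,0,0,0,0,0,0,0,0,0,0,0,0,0,0,0,0,-0.15,0,0,0,0,-0.15,0,0,0,0,-0.15,0,0,0,0,-0.1,0,0,0,-0.15,0,0,0,0,-0.15,0,0,-1,0,-0.15,0,0,-1,0,-0.15,0,0,-1,0,0,0,0,-1])

```text
clock: 6.33
tcp_pos: [0.3521, -0.0916, 0.2028]
eef_rot: [0.001, 0.715, 0.699, -0.0]
force: [0.6, 0.2, 0.4]
width: 0.0687
grasp_force: 0.0
```

```bash
python3 - <<'E'
from h import *
go((.461,-.005,.1),-1.3)
crop("side",215,150,120,110,4,"x.png");crop("top",250,190,80,80,5.5.__int__(),"y.png")
np.save("top.npy",r.capture("top"));np.save("side.npy",r.capture("side"))
x=cv2.imread("pics/x.png");y=cv2.resize(cv2.imread("pics/y.png")[:,:320],(352,440));cv2.imwrite("pics/s3.png",np.hstack([x,y[:,:320]]))
E
```

```text
t=6.3 tcp [ 0.3521 -0.0916  0.2028] yaw -1.3 F [0.6 0.2 0.4] w 0.0687 | turn -0.001 shift [0.356 0.428 0.411]
```

View pics/s3.png

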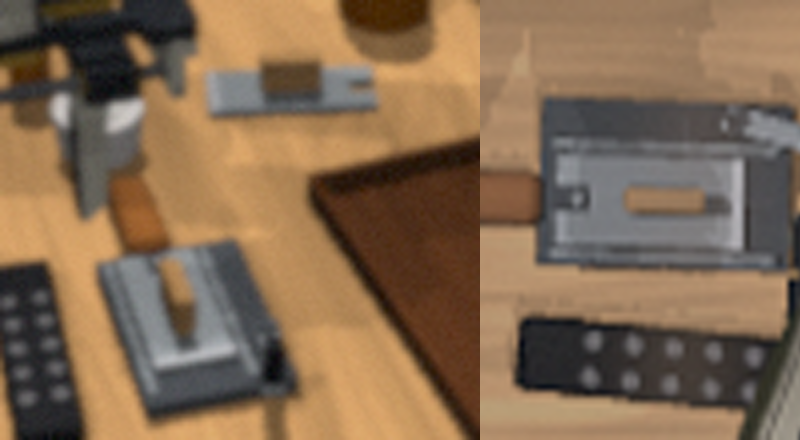

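The latch is open: its arm now points right, off the blade, and the worn blade lies free. Next I'll re-measure the ribs, pin and blades.

```bash
cat > blades.py <<'E'
from m import *
np.set_printoptions(precision=4,suppress=True)
def q(n,box,f,z):
    c,s,b=comp(T,*box,f);w=np.array([onz("top",*p,z)[:2] for p in b]);e=[w[1]-w[0],w[2]-w[1]];e.sort(key=np.linalg.norm)
    print(n,"c",onz("top",*c,z)[:2],"box",w.mean(0),"LxW",np.linalg.norm(e[1]),np.linalg.norm(e[0]),"ang",np.degrees(np.arctan2(e[1][1],e[1][0])))
beech=lambda R,G,B:(R-B>40)
E
python3 - <<'E'
from blades import *
q("wornrib",(270,218,295,234),beech,.045)
q("newblade",(192,155,230,203),lambda R,G,B:(R-B<25)&(R+G+B>200),.005)
q("bed",(255,200,320,242),lambda R,G,B:(R-B<22),.012)
u=T[200:245,255:320].astype(int);m=(u.sum(2)>330)&(u[...,0]-u[...,2]<15)
ys,xs=np.nonzero(m);print("bright plate",xs.min()+255,xs.max()+255,ys.min()+200,ys.max()+200)
E
```

```text
wornrib c [ 0.4606 -0.005 ] box [ 0.4605 -0.0046] LxW 0.04206595164597616 0.010834305796347806 ang -96.34676384097953
newblade c [0.6074 0.221 ] box [0.6105 0.2209] LxW 0.11948752413964116 0.05110158623588877 ang -14.002254278599954
bed c [ 0.4671 -0.018 ] box [ 0.4667 -0.0259] LxW 0.18223419766203788 0.09766400642095904 ang -92.03518557274846
bright plate 263 308 210 237
```

Request:
send_rows(series=[0.089,0.107,0,0,0,0.089,0.107,0,0,0,0.089,0.107,0,0,0,0.089,0.106,0,0,0,0,0,0.15,0,0,0,0,0.15,0,0,0,0,0.1,0,0,0,0,0,0,0,0,0,0,0,0], newtons=25)

```text
clock: 7.28
tcp_pos: [0.4648, -0.0053, 0.1009]
eef_rot: [-0.002, 0.715, 0.699, -0.001]
force: [0.9, -0.3, 1.1]
width: 0.0468
grasp_force: 0.0
```

```bash
python3 - <<'E'
from h import *
go((.4607,-.005,.046),-1.3)
E
```

```text
t=7.3 tcp [ 0.4648 -0.0053  0.1009] yaw -1.3 F [ 0.9 -0.3  1.1] w 0.0468 | turn 0.001 shift [ 0.001 -0.017  0.22 ]
```

Request:
send_rows(series=[0,-0.017,0.1,0,0,0,0,0.07,0,0,0,0,0.05,0,0,0,0,0,0,0,0,0,0,0,0.9,0,0,0,0,0.9,0,0,0,0,0.9,0,0,0,0,0.9,0,0,0,0,0.9,0,0,0,0,0.9,0,0,0,0,0.9,0,0,0,0,0.9])

```text
clock: 8.28
tcp_pos: [0.4618, -0.0057, 0.0482]
eef_rot: [0.0, 0.715, 0.699, 0.0]
force: [-1.5, 0.1, 6.1]
width: 0.0133
grasp_force: 25.0
```

Request:
send_rows(series=[0,0,-0.06,0,0.9,0,0,-0.12,0,0.9,0,0,-0.14,0,0.9,0,0,-0.1,0,0.9,0.02,0.12,0,0,0.9,0.02,0.14,0,0,0.9,0.02,0.14,0,0,0.9,0.02,0.14,0,0,0.9,0.01,0.14,0,0,0.9,0,0.1,0,0,0.9,0,0.03,0,0,0.9,0,0,0,0,0.9])

```text
clock: 9.28
tcp_pos: [0.665, 0.0122, 0.1511]
eef_rot: [-0.0, 0.715, 0.699, -0.0]
force: [-0.3, -0.1, -1.5]
width: 0.014
grasp_force: 25.0
```

```bash
python3 - <<'E'
from h import *
go((.665,.013,.045),-1.3)
crop("side",190,90,220,165,3.6,"s4.png")
E
```

```text
t=9.3 tcp [0.665  0.0122 0.1511] yaw -1.3 F [-0.3 -0.1 -1.5] w 0.0140 | turn -0.0 shift [0.003 0.    0.425]
```

View pics/s4.png

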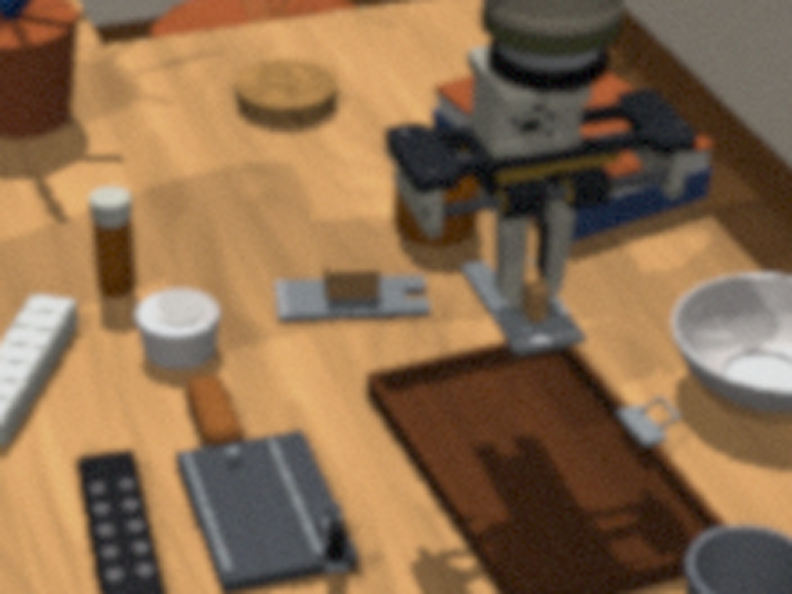

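The worn blade is held level above the tray and the holder seat is clear, with the pin at about (235,460) and the knob at (335,540) in the crop. Lowering it now.

Request:
send_rows(series=[0,0,0.13,0,0.9,0,0,0.13,0,0.9,0,0,0.1,0,0.9,0,0,0.05,0,0.9,0,0,0.018,0,0.9,0,0,0,0,0.9,0,0,0,0,0,0,0,0,0,0,0,0,0,0,0,0,0,-0.1,0,0,0,0,-0.15,0,0,0,0,-0.15,0,0])

```text
clock: 10.33
tcp_pos: [0.6634, 0.0123, 0.1462]
eef_rot: [-0.001, 0.715, 0.699, -0.001]
force: [1.0, 0.3, 0.9]
width: 0.0451
grasp_force: 0.0
```

```bash
python3 - <<'E'
from h import *
np.save("top.npy",r.capture("top"));np.save("side.npy",r.capture("side"))
from blades import *
q("newblade",(180,150,235,208),lambda R,G,B:(R-B<25)&(R+G+B>200),.005)
go((.61,.2205,.1),-104)
crop("top",165,125,175,120,4.5,"t5.png")
E
```

```text
newblade c [0.6077 0.2207] box [0.6108 0.2205] LxW 0.12018780834981527 0.05168310911030166 ang -14.002254286386437
t=10.4 tcp [0.6695 0.012  0.156 ] yaw -1.3 F [ 0.6 -0.7  1.7] w 0.0460 | turn 3.423 shift [-0.433 -0.752  0.224]
```

View pics/t5.png

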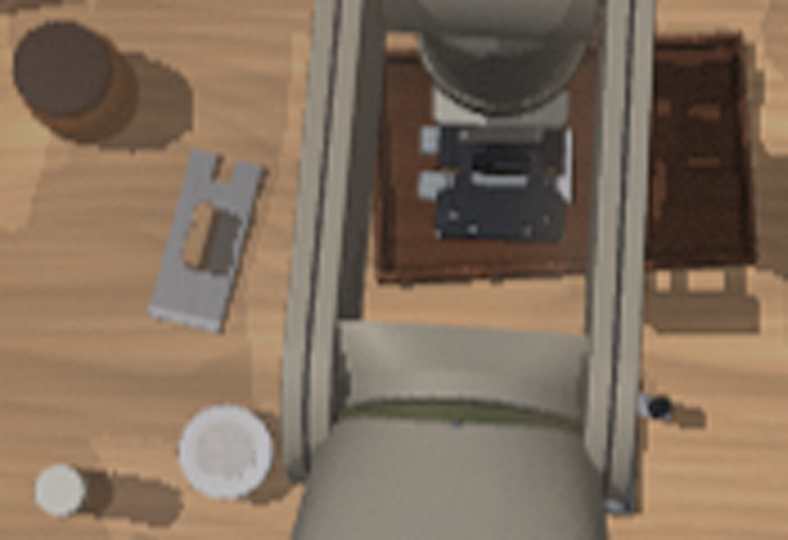

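Request:
send_rows(series=[0,0,-0.1,0.2282,0,0,0,0,0.2282,0,0,0,0,0.2282,0,0,0,0,0.2282,0,0,0,0,0.2282,0,0,0,0,0.2282,0,0,0,0,0.2282,0,0,0,0,0.2282,0,0,0,0,0.2282,0,0,0,0,0.2282,0,0,0,0,0.2282,0,0,0,0,0.2282,0])

```text
clock: 11.48
tcp_pos: [0.664, 0.0123, 0.17]
eef_rot: [0.0, 0.999, 0.054, -0.0]
force: [-0.1, -0.5, 0.1]
width: 0.0465
grasp_force: 0.0
```

Request:
send_rows(series=[0,0,0,0.2282,0,0,0,0,0.2282,0,0,0,0,0.2282,0,-0.072,-0.125,0,0,0,-0.072,-0.125,0,0,0,-0.072,-0.125,0,0,0,-0.072,-0.125,0,0,0,-0.072,-0.125,0,0,0,-0.072,-0.125,0,0,0,0,0,0,0,0,0,0,0,0,0])

```text
clock: 12.4
tcp_pos: [0.6038, 0.2223, 0.1701]
eef_rot: [0.0, 0.993, -0.12, -0.0]
force: [0.3, 0.4, 0.3]
width: 0.0466
grasp_force: 0.0
```

```bash
python3 - <<'E'
from h import *
np.save("top.npy",r.capture("top"));np.save("side.npy",r.capture("side"))
go((.6108,.2205,.036),-104)
# rib in side view: brown face
from m import *
np.set_printoptions(precision=4,suppress=True)
c,s,b=comp(S,240,150,350,200,lambda R,G,B:(R-B<22)&(R+G+B>300));print(c,s,onz("side",*c,.005))
crop("side",220,100,150,110,5,"s6.png")
crop("top",245,185,75,65,8,"t6.png")
E
```

```text
t=12.5 tcp [0.6047 0.2198 0.1701] yaw -104.0 F [ 1.  -1.3  0.9] w 0.0463 | turn 0.001 shift [ 0.023 -0.009  0.537]
[286.2007 172.8328] [ 27  17  42  12 299] [0.6052 0.2112 0.005 ]
```

View pics/s6.png

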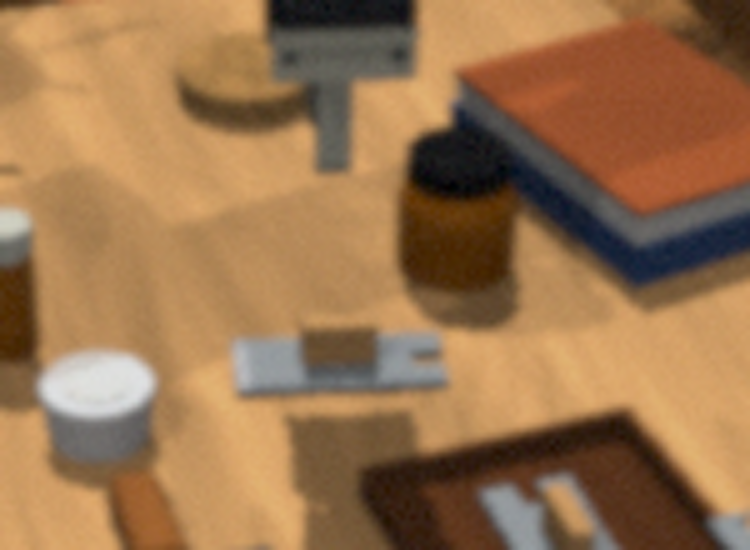

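View pics/t6.png

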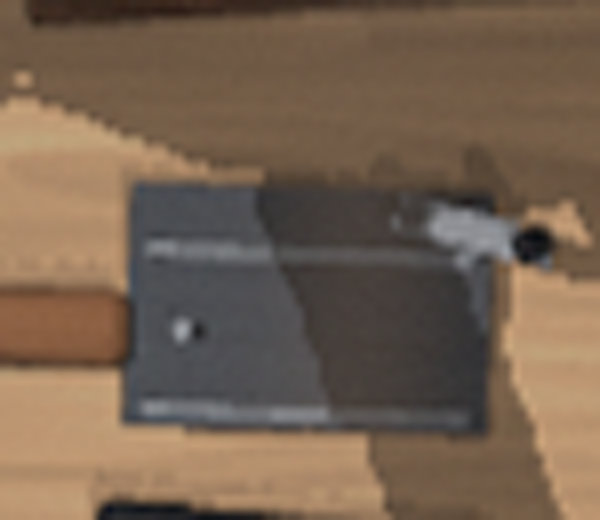

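The side view shows the new blade flat, rib at about (340,345) and notch to the right. The top view shows the empty holder: pin at (185,330), lips from (148,247) to (460,262) and from (140,408) to (465,418), latch knob at (533,243).

```bash
python3 - <<'E'
from h import *
np.set_printoptions(precision=4,suppress=True)
t=lambda u,v,z:onz("top",245+u/8-.44,185+v/8-.44,z)[:2]
s=lambda u,v,z:onz("side",220+u/5-.4,100+v/5-.4,z)[:2]
print("lipU",t(148,247,.015),t(460,262,.015),"lipL",t(140,408,.015),t(465,418,.015))
print("pin",t(184,330,.02),"bed",[t(*q,.012) for q in((134,183),(493,195),(487,436),(124,424))],"knob",t(533,243,.055))
print("rib ctr",s(340,345,.019),"rib face foot",s(340,367,.005),"plate ends",s(235,365,.005),s(447,360,.005))
im=r.capture("side").astype(int)[195:255,225:320]
cv2.imwrite("pics/s7.png",cv2.resize(im[...,::-1].astype(np.uint8),None,fx=8,fy=8,interpolation=cv2.INTER_CUBIC))
E
```

```text
lipU [0.494  0.0562] [ 0.4882 -0.063 ] lipL [0.4326 0.059 ] [ 0.4288 -0.0647]
pin [0.4621 0.0422] bed [array([0.5187, 0.0618]), array([ 0.5142, -0.0759]), array([ 0.4219, -0.0732]), array([0.4266, 0.0652])] knob [ 0.493  -0.0879]
rib ctr [0.6091 0.2107] rib face foot [0.6087 0.2092] plate ends [0.5527 0.2296] [0.669  0.1969]
```

View pics/s7.png

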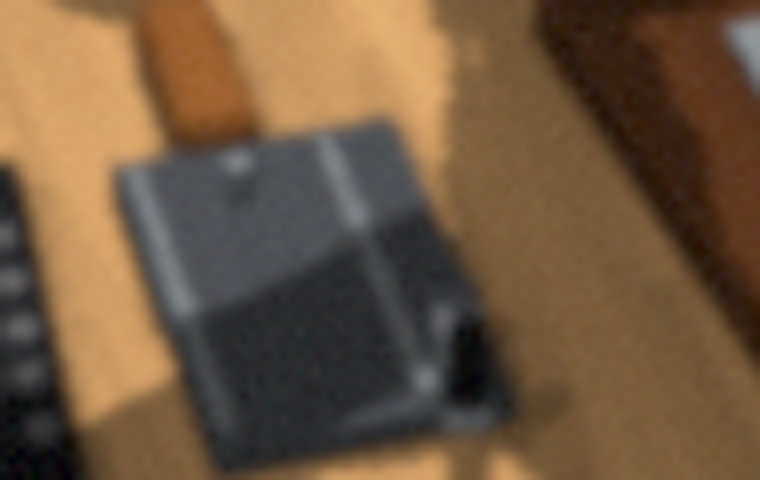

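Request:
send_rows(series=[0.023,-0.006,0.13,0,0,0,0,0.14,0,0,0,0,0.13,0,0,0,0,0.1,0,0,0,0,0.033,0,0,0,0,0,0,0,0,0,0,0,0])

```text
clock: 13.23
tcp_pos: [0.6112, 0.2198, 0.0379]
eef_rot: [-0.0, 0.992, -0.122, 0.0]
force: [0.7, -0.0, 1.0]
width: 0.0465
grasp_force: 0.0
```

```bash
python3 - <<'E'
from h import *
go((.6106,.220,.036),-104)
np.set_printoptions(precision=4,suppress=True)
from blades import *
T[:]=r.capture("top");print("pin side",onz("side",225+238/8-.44,195+160/8-.44,.021))
q("newblade",(180,150,235,208),lambda R,G,B:(R-B<25)&(R+G+B>200),.005)
crop("side",230,120,120,90,5,"s8.png")
E
```

```text
t=13.2 tcp [0.6112 0.2198 0.0379] yaw -104.1 F [ 0.7 -0.   1. ] w 0.0465 | turn -0.002 shift [-0.003 -0.     0.008]
pin side [0.4629 0.0401 0.021 ]
newblade c [0.6217 0.2474] box [0.6095 0.2514] LxW 0.1897205468616433 0.12504897756653738 ang -174.35469904905165
```

View pics/s8.png

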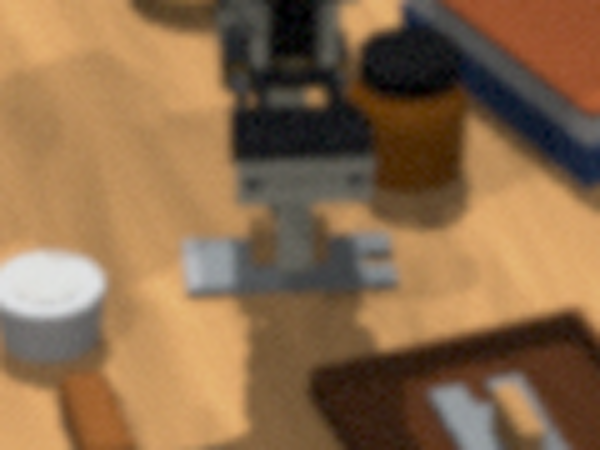

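Request:
send_rows(series=[0,0,0.004,0,0.9,0,0,0,0,0.9,0,0,0,0,0.9,0,0,0,0,0.9,0,0,0,0,0.9,0,0,0,0,0.9,0,0,0,0,0.9,0,0,-0.08,0,0.9,0,0,-0.14,0,0.9,0,0,-0.14,0,0.9,0,0,-0.14,0,0.9,0,0,0,0,0.9], newtons=30)

```text
clock: 14.33
tcp_pos: [0.6148, 0.2216, 0.1705]
eef_rot: [-0.002, 0.993, -0.122, 0.006]
force: [1.3, 0.2, 0.6]
width: 0.0133
grasp_force: 30.0
```

Request:
send_rows(series=[0,0,0,-0.2267,0.9,0,0,0,-0.2267,0.9,0,0,0,-0.2267,0.9,0,0,0,-0.2267,0.9,0,0,0,-0.2267,0.9,0,0,0,-0.2267,0.9,0,0,0,-0.2267,0.9,0,0,0,-0.2267,0.9,0,0,0,-0.2267,0.9,0,0,0,-0.2267,0.9,0,0,0,-0.2267,0.9,0,0,0,-0.2267,0.9])

```text
clock: 15.33
tcp_pos: [0.6103, 0.2203, 0.1604]
eef_rot: [-0.0, 0.829, 0.559, -0.0]
force: [0.4, 0.7, -1.2]
width: 0.014
grasp_force: 30.0
```

Request:
send_rows(series=[0,0,0,-0.2267,0.9,0,0,0,-0.2267,0.9,0,0,0,-0.2267,0.9,0,0,0,0,0.9])

```text
clock: 15.67
tcp_pos: [0.6103, 0.2203, 0.1605]
eef_rot: [-0.0, 0.717, 0.697, -0.0]
force: [-0.1, 0.1, -1.6]
width: 0.0135
grasp_force: 30.0
```

```bash
python3 - <<'E'
from h import *
go((.4613,-.0075,.09),-2)
E
```

```text
t=15.7 tcp [0.6103 0.2203 0.1605] yaw -1.7 F [-0.1  0.1 -1.6] w 0.0135 | turn 0.012 shift [-0.932 -0.564  0.282]
```

Request:
send_rows(series=[-0.1165,-0.0705,0,0.01,0.9,-0.1165,-0.0705,0,0,0.9,-0.1165,-0.0705,0,0,0.9,-0.1165,-0.0705,0,0,0.9,-0.1165,-0.0705,0,0,0.9,-0.1165,-0.0705,0,0,0.9,-0.1165,-0.0705,0,0,0.9,-0.1165,-0.0705,0,0,0.9,0,0,0.1,0,0.9,0,0,0.1,0,0.9,0,0,0,0,0.9,0,0,0,0,0.9])

```text
clock: 16.67
tcp_pos: [0.4591, -0.0068, 0.11]
eef_rot: [-0.001, 0.722, 0.692, -0.001]
force: [0.4, -0.7, -0.4]
width: 0.014
grasp_force: 30.0
```

```bash
python3 - <<'E'
from h import *
go((.4613,-.0075,.05),-2)
crop("side",215,150,95,110,5,"x.png");crop("top",250,195,65,110,5,"y.png")
cv2.imwrite("pics/s9.png",np.hstack([cv2.imread("pics/x.png"),cv2.imread("pics/y.png")[:550]]))
E
```

```text
t=16.7 tcp [ 0.4591 -0.0068  0.11  ] yaw -2.5 F [ 0.4 -0.7 -0.4] w 0.0140 | turn -0.015 shift [-0.002  0.009  0.24 ]
```

View pics/s9.png

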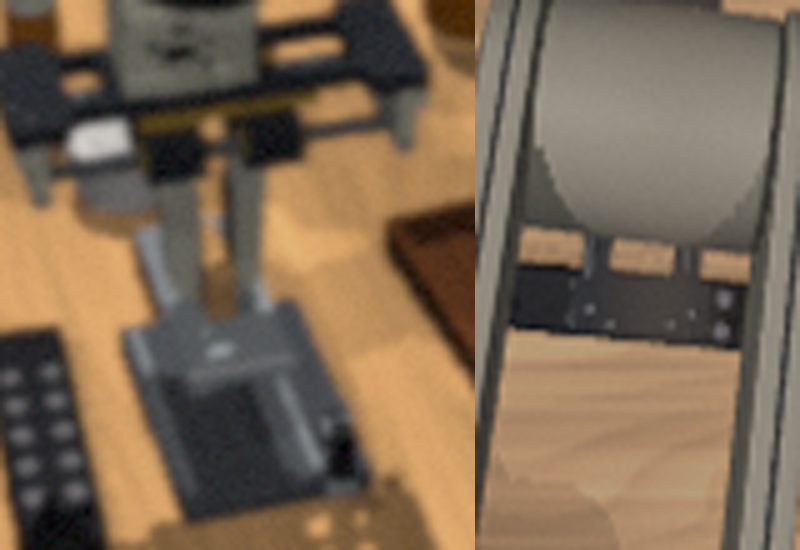

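The blade is held level over the seat, and its rear edge runs from about (190,380) to (300,357) in the crop. I've used all the picture views, so from here I'll work from numbers only.

```bash
python3 - <<'E'
from h import *
np.set_printoptions(precision=4,suppress=True)
a,b=[onz("side",215+u/5-.4,150+v/5-.4,.074)[:2] for u,v in((190,381),(300,357))];print("rear edge",a,b,(a+b)/2)
im=r.capture("side").astype(int).sum(2)
for P in((.455,-.0668,.074),(.4591,-.0668,.074),(.465,-.0668,.074)):
    u,v=px("side",P);print(P,u,v,"col",[int(k) for k in im[int(v)-7:int(v)+9,int(round(u))]])
E
```

```text
rear edge [ 0.4319 -0.0605] [ 0.4846 -0.0598] [ 0.4583 -0.0601]
(0.455, -0.0668, 0.074) 263.13207516970033 225.47287516543653 col [293, 287, 283, 293, 305, 287, 238, 188, 148, 135, 123, 131, 137, 121, 137, 136]
(0.4591, -0.0668, 0.074) 264.85906023559033 225.1085825115486 col [272, 259, 280, 303, 309, 265, 217, 191, 162, 143, 129, 117, 139, 136, 130, 129]
(0.465, -0.0668, 0.074) 267.33894061714847 224.58547306296933 col [263, 266, 275, 295, 310, 300, 255, 218, 217, 217, 204, 202, 172, 159, 146, 143]
```

Request:
send_rows(series=[-0.019,0.008,0.05,-0.015,0.9,0,0,0.07,0,0.9,0,0,0.06,0,0.9,0,0,0.03,0,0.9,0,0,0.022,0,0.9,0,0,0,0,0.9,0,0,0,0,0.9])

```text
clock: 17.4
tcp_pos: [0.463, -0.0117, 0.0539]
eef_rot: [0.0, 0.718, 0.696, 0.0]
force: [0.2, 0.1, -1.2]
width: 0.0138
grasp_force: 30.0
```

```bash
python3 - <<'E'
from h import *
go((.4611,-.0055,.049),-2)
E
```

```text
t=17.4 tcp [ 0.463  -0.0117  0.0539] yaw -1.8 F [ 0.2  0.1 -1.2] w 0.0138 | turn 0.006 shift [ 0.024 -0.008  0.02 ]
```

Request:
send_rows(series=[0,-0.006,0.008,0,0.9,0,0,0.008,0,0.9,0,0,0,0,0.9,0,0,0,0,0.9])

```text
clock: 17.73
tcp_pos: [0.461, -0.0117, 0.0494]
eef_rot: [0.0, 0.718, 0.696, 0.0]
force: [1.4, -0.6, -1.5]
width: 0.0139
grasp_force: 30.0
```

Request:
send_rows(series=[0.006,0,0,0,0.9,0.006,0,0,0,0.9,0,0,0,0,0.9,0,0,0,0,0.9])

```text
clock: 18.07
tcp_pos: [0.4611, -0.0086, 0.0492]
eef_rot: [0.0, 0.718, 0.696, 0.0]
force: [0.2, 0.1, -0.9]
width: 0.0135
grasp_force: 30.0
```

Request:
send_rows(series=[0.006,0,0,0,0.9,0,0,0,0,0.9,0,0,0,0,0.9])

```text
clock: 18.32
tcp_pos: [0.461, -0.0071, 0.0491]
eef_rot: [-0.0, 0.718, 0.696, -0.0]
force: [-1.0, -0.8, -0.9]
width: 0.0136
grasp_force: 30.0
```

Request:
send_rows(series=[0.006,0,0,0,0.9,0,0,0,0,0.9,0,0,0,0,0.9])

```text
clock: 18.57
tcp_pos: [0.4611, -0.0056, 0.0491]
eef_rot: [-0.0, 0.718, 0.696, -0.0]
force: [1.0, -0.1, -1.0]
width: 0.0138
grasp_force: 30.0
```

Request:
send_rows(series=[0.006,0,0,0,0.9,0,0,0,0,0.9,0,0,0,0,0.9])

```text
clock: 18.82
tcp_pos: [0.4612, -0.0048, 0.0492]
eef_rot: [0.0, 0.718, 0.696, -0.0]
force: [-0.7, -6.3, -1.0]
width: 0.0142
grasp_force: 30.0
```

Request:
send_rows(series=[-0.0115,0,0,0,0.9,0,0,0.004,0,0.9,0,0,0,0,0.9,0,0,0,0,0.9])

```text
clock: 19.15
tcp_pos: [0.4613, -0.0071, 0.0483]
eef_rot: [0.0, 0.718, 0.696, 0.0]
force: [-0.0, -1.3, 1.9]
width: 0.0138
grasp_force: 30.0
```

Request:
send_rows(series=[0,0,0.003,0,0.9,0,0,0,0,0.9,0,0,0,0,0.9])

```text
clock: 19.4
tcp_pos: [0.4613, -0.0071, 0.0483]
eef_rot: [0.0, 0.718, 0.696, 0.0]
force: [-4.0, -1.2, 10.3]
width: 0.0138
grasp_force: 30.0
```

Request:
send_rows(series=[0,0,0.003,0,0.9,0,0,0,0,0.9,0,0,0,0,0.9])

```text
clock: 19.65
tcp_pos: [0.4613, -0.0071, 0.0482]
eef_rot: [-0.0, 0.718, 0.696, -0.0]
force: [-9.2, -0.4, 19.2]
width: 0.0137
grasp_force: 30.0
```

Request:
send_rows(series=[0,0,-0.007,0,0.9,0,0,0,0,0.9,0,0,0,0,0,0,0,0,0,0,0,0,0,0,0,0,0,0,0,0,0,0,-0.1,0,0,0,0,-0.15,0,0,0,0,-0.1,0,0,-0.11,0.04,0,0,0,-0.11,0.04,0,0,0,-0.1,0.045,0,0,0])

```text
clock: 20.65
tcp_pos: [0.4905, -0.0891, 0.1369]
eef_rot: [0.001, 0.718, 0.696, 0.0]
force: [-0.1, -0.2, 0.0]
width: 0.0465
grasp_force: 0.0
```

Request:
send_rows(series=[0,0,0,0,0,0,0,0,0,0])

```text
clock: 20.82
tcp_pos: [0.4899, -0.089, 0.1358]
eef_rot: [-0.0, 0.719, 0.695, -0.0]
force: [-0.4, 0.4, -0.3]
width: 0.0464
grasp_force: 0.0
```

```bash
python3 - <<'E'
from h import *
go((.4935,-.0885,.063),-2)
np.set_printoptions(precision=4,suppress=True)
from m import *
S[:]=r.capture("side")
for z,t in((.041,130),):
    c,s,b=comp(S,270,225,295,255,lambda R,G,B:R+G+B<t);print("knob side",c,s,onz("side",*c,z))
c,s,b=comp(S,225,190,300,250,lambda R,G,B:(R-B>60)&(R+G+B>150));print("rib side",c,s,onz("side",*c,.03))
E
```

```text
t=20.8 tcp [ 0.4899 -0.089   0.1358] yaw -2.0 F [-0.4  0.4 -0.3] w 0.0464 | turn 0.001 shift [0.002 0.015 0.291]
knob side [283.122  240.8537] [11 11  5 10 41] [ 0.4934 -0.0957  0.041 ]
rib side [239.6241 215.2376] [   0    0   38   60 1128] [0.425  0.0382 0.03  ]
```

Request:
send_rows(series=[-0.002,0.014,0.1,0,0,0,0,0.1,0,0,0,0,0.06,0,0,0,0,0.032,0,0,0,0,0,0,0.4,0,0,0,0,0.8,0,0,0,0,0.8,0,0,0,0,0.8,0,0,0,0,0.8,0,0,0,0,0.8,0,0,0,0,0.8], newtons=12)

```text
clock: 21.78
tcp_pos: [0.494, -0.0888, 0.0639]
eef_rot: [0.001, 0.718, 0.696, 0.001]
force: [0.6, 0.0, 5.0]
width: 0.0135
grasp_force: 12.0
```

Knob gripped (13.5 mm opening). Now the closing arc.

Request:
send_rows(series=[0.0063,-0.0212,0,0,0.8,0.0088,-0.0202,0,0,0.8,0.0112,-0.019,0,0,0.8,0.0133,-0.0175,0,0,0.8,0.0155,-0.0158,0,0,0.8,0.0171,-0.014,0,0,0.8,0,0,0,0,0.8])

```text
clock: 22.37
tcp_pos: [0.4666, -0.0688, 0.0634]
eef_rot: [0.0, 0.718, 0.696, 0.0]
force: [2.3, 1.5, 8.1]
width: 0.013
grasp_force: 12.0
```

Request:
send_rows(series=[0.0188,-0.0118,0,0,0.8,0.0199,-0.0094,0,0,0.8,0.021,-0.0068,0,0,0.8,0.0215,-0.0044,0,0,0.8,0.022,-0.0018,0,0,0.8,0.011,0,0,0,0.8,0,0,0,0,0.8,0,0,0,0,0.8])

```text
clock: 23.03
tcp_pos: [0.4607, -0.0425, 0.0636]
eef_rot: [0.003, 0.718, 0.696, 0.0]
force: [8.9, -11.0, -1.3]
width: 0.0132
grasp_force: 12.0
```

```bash
python3 - <<'E'
from h import *
go((.4598,-.0430,.064),-2)
E
```

```text
t=23.0 tcp [ 0.4607 -0.0425  0.0636] yaw -1.8 F [  8.9 -11.   -1.3] w 0.0132 | turn 0.006 shift [-0.002 -0.004 -0.002]
```

Request:
send_rows(series=[0.008,0,0,0,0.8,0,0,0,0,0.8])

```text
clock: 23.2
tcp_pos: [0.4607, -0.041, 0.0636]
eef_rot: [0.003, 0.718, 0.696, -0.0]
force: [8.8, -13.9, -1.4]
width: 0.0136
grasp_force: 12.0
```

Request:
send_rows(series=[-0.008,0,0,0,0.3,0,0,0,0,0.2,0,0,0,0,0,0,0,0,0,0,0,0,-0.1,0,0,0,0,-0.15,0,0,0,0,-0.15,0,0,0,0,-0.15,0,-1,-0.15,0,0,0.2,-1,-0.15,0,0,0.2,-1,-0.15,0,0,0.2,-1,-0.15,0,0,0.2,-1])

```text
clock: 24.2
tcp_pos: [0.4307, -0.1881, 0.2002]
eef_rot: [-0.0, 0.848, 0.53, -0.0]
force: [-0.0, 0.2, 0.4]
width: 0.0753
grasp_force: 0.0
```

```bash
python3 - <<'E'
from h import *
np.set_printoptions(precision=4,suppress=True)
t=r.capture("top");s=r.capture("side");np.save("top.npy",t);np.save("side.npy",s)
go((.4734,-.3008,.12),-105.8)
from m import *
for n,im,box,z in(("top",t,(285,212,310,236),.055),("side",s,(255,215,290,250),.041)):
    try:
        c,st,b=comp(im,*box,lambda R,G,B:R+G+B<(120 if n=="side" else 110));print(n,"knob",c,st,onz(n,*c,z))
    except ValueError:print(n,"none")
T[:]=t
from blades import *
q("newrib",(268,216,297,236),beech,.045)
c,st,b=comp(t,376,212,396,232,lambda R,G,B:R+G+B<130);print("empty",c,st,onz("top",*c,.085))
white=lambda R,G,B:(np.minimum(np.minimum(R,G),B)>125)&(R-B<45)
c,st,b=comp(s,340,270,385,315,white);print("kept side",c,st,b.mean(0),"pred cap top",px("side",(.5737,-.3291,.095)),"cap mid",px("side",(.5737,-.3291,.087)))
E
```

```text
t=24.3 tcp [ 0.4291 -0.1909  0.1998] yaw -26.3 F [ 0.9  0.9 -0.7] w 0.0829 | turn 2.649 shift [0.29  0.375 0.319]
top none
side knob [262.4333 231.    ] [ 6 12  4  9 30] [ 0.4582 -0.0481  0.041 ]
newrib c [ 0.46   -0.0022] box [ 0.4607 -0.0031] LxW 0.03868800321304369 0.011894528870619217 ang -90.00755893191864Traceback (most recent call last):
  File "<stdin>", line 13, in <module>
  File "m.py", line 6, in comp
    n,l,st,c=cv2.connectedComponentsWithStats(m);i=1+np.argmax(st[1:,4]);cs=max(cv2.findContours((l==i).astype(np.uint8),0,1)[0],key=cv2.contourArea)
                                                     ~~~~~~~~~^^^^^^^^^^
    return _wrapfunc(a, 'argmax', axis=axis, out=out, **kwds)
    return bound(*args, **kwds)
ValueError: attempt to get argmax of an empty sequence
```

Request:
send_rows(series=[0,0,0,0.2207,-1,0,0,0,0.2207,-1,0,0,0,0.2207,-1,0,0,0,0.2207,-1,0,0,0,0.2207,-1,0,0,0,0.2207,-1,0,0,0,0.2207,-1,0,0,0,0.2207,-1,0,0,0,0.2207,-1,0,0,0,0.2207,-1,0,0,0,0.2207,-1,0,0,0,0.2207,-1])

```text
clock: 25.3
tcp_pos: [0.4309, -0.1859, 0.1996]
eef_rot: [-0.001, 0.991, -0.135, -0.001]
force: [-0.1, -0.8, 0.1]
width: 0.0925
grasp_force: 0.0
```

Request:
send_rows(series=[0.0725,0.0938,0,0,-0.4,0.0725,0.0938,0,0,-0.4,0.0725,0.0938,0,0,-0.4,0.0725,0.0938,0,0,-0.4,0,0,0.1,0,-0.4,0,0,0.1,0,-0.4,0,0,0,0,-0.4,0,0,0,0,-0.4])

```text
clock: 25.97
tcp_pos: [0.4752, -0.2949, 0.1482]
eef_rot: [-0.002, 0.991, -0.132, -0.002]
force: [0.2, -0.2, 1.0]
width: 0.065
grasp_force: 0.0
```

```bash
python3 - <<'E'
from h import *
np.set_printoptions(precision=4,suppress=True)
from m import *
s=r.capture("side");S0=np.load("side.npy")
go((.4734,-.3008,.072),-105.8)
white=lambda R,G,B:(np.minimum(np.minimum(R,G),B)>125)&(R-B<45)
c,st,b=comp(S0,335,265,390,320,white);print("kept side",c,st,"pred top",px("side",(.5737,-.3291,.095)))
c,st,b=comp(S0,285,280,325,310,lambda R,G,B:R+G+B<130);print("empty mouth side",c,st,onz("side",*c,.083))
for h in((.5236,-.315),(.4235,-.2867)):print("hole pred side",px("side",h+(.042,)))
c,st,b=comp(S0,255,295,300,325,lambda R,G,B:R+G+B<200);print("holeA",c,st,onz("side",*c,.042))
c,st,b=comp(S0,318,295,350,325,lambda R,G,B:R+G+B<200);print("holeB",c,st,onz("side",*c,.042))
E
```

```text
t=26.0 tcp [ 0.4762 -0.2957  0.1502] yaw -105.2 F [ 0.2 -0.   0.4] w 0.0651 | turn 0.02 shift [-0.005  0.023  0.313]
kept side [362.0165 290.9945] [ 19  20  17  13 182] pred top [361.4446 289.0175]
empty mouth side [306.8571 306.1619] [ 13  22  17   8 105] [ 0.4632 -0.3268  0.083 ]
hole pred side [332.6551 308.1662]
hole pred side [280.1577 309.8565]
holeA [284.8405 314.55  ] [ 13   9  32  21 420] [ 0.4285 -0.3007  0.042 ]
holeB [332.9462 309.4946] [  7   8  17  14 186] [ 0.5228 -0.3183  0.042 ]
```

Request:
send_rows(series=[-0.005,0.023,0.1,0.02,-0.4,0,0,0.11,0,-0.4,0,0,0.08,0,-0.4,0,0,0.02,0,-0.4,0,0,0,0,0.2,0,0,0,0,0.9,0,0,0,0,0.9,0,0,0,0,0.9,0,0,0,0,0.9,0,0,0,0,0.9,0,0,0,0,0.9], newtons=15)

```text
clock: 26.93
tcp_pos: [0.4744, -0.3026, 0.0741]
eef_rot: [0.0, 0.99, -0.138, 0.001]
force: [-0.2, 0.1, 5.0]
width: 0.0317
grasp_force: 15.0
```

Request:
send_rows(series=[0,0,-0.1,0,0.9,0,0,-0.15,0,0.9,0,0,-0.15,0,0.9,0,0,-0.1,0,0.9,0,0,0,0,0.9])

```text
clock: 27.35
tcp_pos: [0.4765, -0.3042, 0.2054]
eef_rot: [0.003, 0.99, -0.138, 0.005]
force: [1.0, -0.1, -0.2]
width: 0.0317
grasp_force: 15.0
```

```bash
python3 - <<'E'
from h import *
go((.66,-.095,.072))
E
```

```text
t=27.4 tcp [ 0.4765 -0.3042  0.2054] yaw -105.9 F [ 1.  -0.1 -0.2] w 0.0317 | turn 0.0 shift [ 0.477 -1.006  0.533]
```

Request:
send_rows(series=[0.06,-0.126,0,0,0.9,0.06,-0.126,0,0,0.9,0.06,-0.126,0,0,0.9,0.06,-0.126,0,0,0.9,0.06,-0.126,0,0,0.9,0.06,-0.126,0,0,0.9,0.06,-0.126,0,0,0.9,0.06,-0.126,0,0,0.9,0,0,0.1,0,0.9,0,0,0.14,0,0.9,0,0,0.14,0,0.9,0,0,0.1,0,0.9])

```text
clock: 28.35
tcp_pos: [0.6561, -0.0916, 0.0732]
eef_rot: [-0.0, 0.99, -0.138, -0.002]
force: [-0.6, 0.3, -1.1]
width: 0.0321
grasp_force: 15.0
```

Request:
send_rows(series=[0,0,0,0,0.9,0,0,0,0,0.9,0,0,0,0,0.9])

```text
clock: 28.6
tcp_pos: [0.6587, -0.0928, 0.0793]
eef_rot: [0.0, 0.99, -0.138, 0.001]
force: [-0.3, -0.6, -0.4]
width: 0.0318
grasp_force: 15.0
```

Request:
send_rows(series=[0,0,0.02,0,0.9,0,0,0.012,0,0.9,0,0,0,0,0.9,0,0,0,0,0.9])

```text
clock: 28.93
tcp_pos: [0.6583, -0.0926, 0.0704]
eef_rot: [0.0, 0.99, -0.138, 0.0]
force: [-0.3, 0.3, -1.1]
width: 0.0318
grasp_force: 15.0
```

Request:
send_rows(series=[0,0,0.005,0,0.9,0,0,0,0,0.9,0,0,0,0,0.9])

```text
clock: 29.18
tcp_pos: [0.6581, -0.0925, 0.0687]
eef_rot: [0.0, 0.99, -0.138, 0.0]
force: [0.2, 0.3, -1.3]
width: 0.0319
grasp_force: 15.0
```

Request:
send_rows(series=[0,0,0.004,0,0.9,0,0,0,0,0.9,0,0,0,0,0.9])

```text
clock: 29.43
tcp_pos: [0.6585, -0.0926, 0.0684]
eef_rot: [0.0, 0.99, -0.138, 0.0]
force: [-1.5, 0.2, 4.6]
width: 0.0318
grasp_force: 15.0
```

Request:
send_rows(series=[0,0,0.004,0,0.9,0,0,0,0,0.9,0,0,0,0,0.9])

```text
clock: 29.68
tcp_pos: [0.659, -0.0927, 0.0681]
eef_rot: [0.0, 0.99, -0.138, 0.001]
force: [-0.9, -0.1, 8.1]
width: 0.0315
grasp_force: 15.0
```

Request:
send_rows(series=[0,0,-0.006,0,0.9,0,0,0,0,0.3,0,0,0,0,0,0,0,0,0,-0.3,0,0,0,0,-0.3,0,0,0,0,-0.3,0,0,-0.1,0,-0.3,0,0,-0.15,0,-0.3,0,0,-0.15,0,-0.3,0,0,-0.12,0,-0.3,0,0,0,0,-0.3,0,0,0,0,-0.3])

```text
clock: 30.68
tcp_pos: [0.6599, -0.0929, 0.2016]
eef_rot: [0.0, 0.99, -0.138, 0.003]
force: [-0.1, 1.2, -0.4]
width: 0.0607
grasp_force: 0.0
```

```bash
python3 - <<'E'
from h import *
from m import *
np.set_printoptions(precision=4,suppress=True)
go((.438,.296,.07),-105.8)
t=r.capture("top");s=r.capture("side")
white=lambda R,G,B:(np.minimum(np.minimum(R,G),B)>125)&(R-B<45)
c,st,b=comp(t,160,215,200,255,white);print("v1",onz("top",*c,.085),st)
c,st,b=comp(s,290,170,420,290,lambda R,G,B:(R-B>20)&(R+G+B<180));print("tray empty?",c,st)
for P in((.659,-.093,.081),(.659,-.093,.078)): 
    u,v=px("side",P).round().astype(int);print((u,v),s[v-1:v+2,u-1:u+2].reshape(-1,3).mean(0))
E
```

```text
t=30.7 tcp [ 0.6599 -0.0929  0.2016] yaw -105.9 F [-0.1  1.2 -0.4] w 0.0607 | turn -0.003 shift [-1.278 -1.255  0.526]
v1 [0.4378 0.2969 0.085 ] [13 13 11 12 99]
tray empty? [343.8573 223.6528] [   3   13   96   80 3335]
(np.int64(350), np.int64(212)) [35.2222 31.7778 32.    ]
(np.int64(350), np.int64(213)) [30.     29.5556 32.1111]
```

Request:
send_rows(series=[-0.1065,-0.1046,0,0,-0.3,-0.1065,-0.1046,0,0,-0.3,-0.1065,-0.1046,0,0,-0.3,-0.1065,-0.1046,0,0,-0.3,-0.1065,-0.1046,0,0,-0.3,-0.1065,-0.1046,0,0,-0.3,-0.1065,-0.1046,0,0,-0.3,-0.1065,-0.1046,0,0,-0.3,-0.1065,-0.1046,0,0,-0.3,-0.1065,-0.1046,0,0,-0.3,-0.1065,-0.1046,0,0,-0.3,-0.1065,-0.1046,0,0,-0.3])

```text
clock: 31.78
tcp_pos: [0.4344, 0.2975, 0.1957]
eef_rot: [0.001, 0.99, -0.138, -0.002]
force: [1.8, 0.2, 1.4]
width: 0.0606
grasp_force: 0.0
```

Request:
send_rows(series=[0,0,0.1,0,-0.3,0,0,0.1,0,-0.3,0,0,0,0,-0.3,0,0,0,0,-0.3,0,0,0,0,-0.3])

```text
clock: 32.2
tcp_pos: [0.4366, 0.2963, 0.148]
eef_rot: [0.0, 0.99, -0.138, -0.001]
force: [-0.1, 0.4, 0.5]
width: 0.0604
grasp_force: 0.0
```

```bash
python3 - <<'E'
from h import *
go((.438,.296,.068),-105.8)
print(r.observe()["joint_positions"].round(2))
E
```

```text
t=32.2 tcp [0.4366 0.2963 0.148 ] yaw -105.9 F [-0.1  0.4  0.5] w 0.0604 | turn -0.004 shift [ 0.006 -0.001  0.32 ]
[ 0.5   0.    1.8  -0.    1.34  2.35]
```

Request:
send_rows(series=[0.006,0,0.1,0,-0.3,0,0,0.12,0,-0.3,0,0,0.08,0,-0.3,0,0,0.02,0,-0.3,0,0,0,0,0.2,0,0,0,0,0.9,0,0,0,0,0.9,0,0,0,0,0.9,0,0,0,0,0.9,0,0,0,0,0.9,0,0,0,0,0.9], newtons=20)

```text
clock: 33.12
tcp_pos: [0.4393, 0.2969, 0.0697]
eef_rot: [-0.001, 0.99, -0.138, 0.001]
force: [-0.1, -1.3, 6.9]
width: 0.0321
grasp_force: 20.0
```

```bash
python3 - <<'E'
from h import *
go((.4378,.2969,.068))
E
```

```text
t=33.1 tcp [0.4393 0.2969 0.0697] yaw -105.9 F [-0.1 -1.3  6.9] w 0.0321 | turn 0.0 shift [-0.006  0.001  0.007]
```

Request:
send_rows(series=[0,0,-0.1,0,0.9,0,0,-0.15,0,0.9,0,0,-0.15,0,0.9,0,0,-0.15,0,0.9,0,0,0,0,0.9,0,0,0,0,0.9])

```text
clock: 33.62
tcp_pos: [0.4399, 0.2973, 0.2091]
eef_rot: [-0.002, 0.99, -0.138, 0.003]
force: [0.2, -1.0, -2.5]
width: 0.032
grasp_force: 20.0
```

```bash
python3 - <<'E'
from h import *
go((.4731,-.3018,.2),-105.8)
E
```

```text
t=33.6 tcp [0.4399 0.2973 0.2091] yaw -105.9 F [ 0.2 -1.  -2.5] w 0.0320 | turn -0.003 shift [0.781 2.27  0.036]
```

Request:
send_rows(series=[0.049,0.142,0,0,0.9,0.049,0.142,0,0,0.9,0.049,0.142,0,0,0.9,0.049,0.142,0,0,0.9,0.049,0.142,0,0,0.9,0.049,0.142,0,0,0.9,0.049,0.142,0,0,0.9,0.049,0.142,0,0,0.9,0.049,0.142,0,0,0.9,0.049,0.142,0,0,0.9,0.049,0.142,0,0,0.9,0.049,0.142,0,0,0.9])

```text
clock: 34.62
tcp_pos: [0.4616, -0.155, 0.2036]
eef_rot: [-0.0, 0.99, -0.138, -0.001]
force: [0.3, 0.5, -0.2]
width: 0.0318
grasp_force: 20.0
```

Request:
send_rows(series=[0.049,0.142,0,0,0.9,0.049,0.142,0,0,0.9,0.049,0.142,0,0,0.9,0.049,0.142,0,0,0.9,0,0,0.1,0,0.9,0,0,0.1,0,0.9,0,0,0.06,0,0.9,0,0,0,0,0.9,0,0,0,0,0.9,0,0,0,0,0.9])

```text
clock: 35.45
tcp_pos: [0.4712, -0.3035, 0.1408]
eef_rot: [-0.0, 0.99, -0.138, -0.0]
force: [0.6, -0.6, -1.0]
width: 0.0317
grasp_force: 20.0
```

```bash
python3 - <<'E'
from h import *
go((.4744,-.3022,.10),-105.8)
E
```

```text
t=35.5 tcp [ 0.4712 -0.3035  0.1408] yaw -105.9 F [ 0.6 -0.6 -1. ] w 0.0317 | turn -0.002 shift [ 0.011 -0.008  0.163]
```

Request:
send_rows(series=[0.011,-0.008,0.04,0,0.9,0,0,0.05,0,0.9,0,0,0.01,0,0.9,0,0,0,0,0.9,0,0,0,0,0.9,0,0,0,0,0.9])

```text
clock: 35.95
tcp_pos: [0.4746, -0.3025, 0.1159]
eef_rot: [0.0, 0.99, -0.138, 0.0]
force: [-0.8, -0.6, -1.1]
width: 0.0321
grasp_force: 20.0
```

```bash
python3 - <<'E'
from h import *
go((.4744,-.3022,.105),-105.8)
E
```

```text
t=36.0 tcp [ 0.4746 -0.3025  0.1159] yaw -105.9 F [-0.8 -0.6 -1.1] w 0.0321 | turn -0.003 shift [-0.001 -0.001  0.044]
```

Request:
send_rows(series=[0,0,0.012,0,0.9,0,0,0.012,0,0.9,0,0,0.012,0,0.9,0,0,0,0,0.9,0,0,0,0,0.9])

```text
clock: 36.37
tcp_pos: [0.4742, -0.3023, 0.1063]
eef_rot: [-0.0, 0.99, -0.138, -0.0]
force: [-0.7, 0.6, -1.4]
width: 0.0321
grasp_force: 20.0
```

Request:
send_rows(series=[0,0,0.02,0,0.9,0,0,0.025,0,0.9,0,0,0.025,0,0.9,0,0,0.025,0,0.9,0,0,0,0,0.9,0,0,0,0,0.9])

```text
clock: 36.87
tcp_pos: [0.4739, -0.302, 0.0819]
eef_rot: [-0.0, 0.99, -0.138, -0.001]
force: [0.0, -0.5, -0.6]
width: 0.032
grasp_force: 20.0
```

Request:
send_rows(series=[0,0,0.008,0,0.9,0,0,0.008,0,0.9,0,0,0,0,0.9,0,0,0,0,0.9])

```text
clock: 37.2
tcp_pos: [0.475, -0.3031, 0.0797]
eef_rot: [0.001, 0.99, -0.138, 0.001]
force: [-0.5, -0.7, 3.0]
width: 0.0321
grasp_force: 20.0
```

Bottomed out at the expected height (79.7 mm). Releasing, backing away and verifying.

Request:
send_rows(series=[0,0,0,0,0.3,0,0,0,0,0,0,0,0,0,-0.3,0,0,0,0,-0.3,0,0,0,0,-0.3,0,0,-0.1,0,-0.3,0,0,-0.15,0,-0.3,0,0,-0.15,0,-0.3,0,0,-0.15,0,-0.3,-0.02,-0.16,0,0,-0.3,-0.1,-0.12,0,0,-0.3,-0.1,-0.12,0,0,-0.3])

```text
clock: 38.2
tcp_pos: [0.4491, -0.1904, 0.2172]
eef_rot: [0.0, 0.99, -0.138, 0.001]
force: [-0.3, 0.4, -0.3]
width: 0.0606
grasp_force: 0.0
```

Request:
send_rows(series=[-0.14,-0.05,0,0,-0.3,0,0,0,0,-0.3,0,0,0,0,-0.3])

```text
clock: 38.45
tcp_pos: [0.4176, -0.1684, 0.2162]
eef_rot: [0.0, 0.991, -0.137, 0.0]
force: [0.4, -1.0, 0.4]
width: 0.0608
grasp_force: 0.0
```

```bash
python3 - <<'E'
from h import *
from m import *
np.set_printoptions(precision=4,suppress=True)
go((.4,-.1,.25))
t=r.capture("top");s=r.capture("side");T[:]=t
white=lambda R,G,B:(np.minimum(np.minimum(R,G),B)>125)&(R-B<45)
def tr(n,f):
    try:print(n,*f())
    except ValueError:print(n,"none")
def two_(bt,bs,f,z):
    c,st,_=comp(t,*bt,f);d,sd,_=comp(s,*bs,f);return c,st[4],onz("top",*c,z),"side",d,sd[2:5],"pred",px("side",onz("top",*c,z))
tr("kept",lambda:two_((382,172,408,200),(340,270,390,315),white,.095))
tr("v1",lambda:two_((372,208,400,232),(285,270,330,315),white,.095))
dark=lambda R,G,B:R+G+B<120
tr("empty",lambda:two_((305,155,335,185),(335,200,365,225),dark,.08))
tr("knob",lambda:two_((285,212,312,236),(255,215,290,250),lambda R,G,B:R+G+B<130,.055))
from blades import *
tr("",lambda:[q("newrib",(262,216,297,236),beech,.045)])
g=lambda R,G,B:(R-B<15)&(R+G+B>230)
tr("",lambda:[q("wornplate",(245,130,310,185),g,.011)])
# profile along blade axis in holder, from holder x=40..72 (pin/notch) and lip clearance
for x in range(-70,74,4):
    P=np.array([.4611+.0349*x/1e3,-.005+.9994*x/1e3,.017]);u,v=px("top",P);print(x,int(t[int(round(v)),int(round(u))].sum()),end="; ")
E
```

```text
t=38.5 tcp [ 0.4176 -0.1684  0.2162] yaw -105.8 F [ 0.4 -1.   0.4] w 0.0608 | turn 0.0 shift [-0.142 -0.244 -0.135]
kept [395.77 186.13] 100 [ 0.5737 -0.3293  0.095 ] side [362.0608 290.9227] [ 17  13 181] pred [361.4871 289.072 ]
v1 [376.6094 228.5781] 64 [ 0.4516 -0.2715  0.095 ] side [308.2961 293.0726] [ 17  13 179] pred [291.4617 282.6044]
empty [321.2923 164.8077] 130 [ 0.6384 -0.1165  0.08  ] side [350.9296 221.5915] [15  7 71] pred [346.3804 220.6621]
knob none
newrib c [ 0.4601 -0.0022] box [ 0.4607 -0.0031] LxW 0.03868800321304369 0.011894528870619217 ang -90.00755893191864
 None
wornplate c [0.6621 0.0217] box [0.6634 0.0216] LxW 0.10250035472317164 0.05029482483380756 ang -89.89755622586301
 None
-70 211; -66 197; -62 148; -58 241; -54 323; -50 286; -46 188; -42 156; -38 166; -34 227; -30 235; -26 273; -22 246; -18 380; -14 401; -10 406; -6 406; -2 414; 2 413; 6 418; 10 417; 14 417; 18 419; 22 416; 26 318; 30 417; 34 415; 38 423; 42 258; 46 366; 50 461; 54 230; 58 229; 62 232; 66 154; 70 202;
```

```bash
python3 - <<'E'
from h import *
from m import *
s=r.capture("side")
print("v1 pred",px("side",(.4742,-.302,.095)),"seen 308.3 293.1 (kept bias +.6,+1.9)")
a=s[180:250,335:366].astype(int).sum(2)
c,st,_=comp(s,335,200,366,220,lambda R,G,B:R+G+B<120);print("mouth",c,st,"pred",px("side",(.659,-.093,.081)))
amb=lambda R,G,B:(R-B>35)&(R>G*1.35)
c,st,_=comp(s,335,195,366,260,amb);print("amber",c,st,"pred mid/base",px("side",(.659,-.093,.0435)),px("side",(.659,-.093,.006)))
c,st,_=comp(s,255,215,290,250,lambda R,G,B:R+G+B<120);print("knob",c,st,"pred",px("side",(.4598,-.043,.041)))
E
```

```text
v1 pred [307.89440673 291.06727357] seen 308.3 293.1 (kept bias +.6,+1.9)
mouth [360.08571429 207.14285714] [18  0 13 19 70] pred [350.39219671 212.39997634]
amber [349.91527878 227.94351919] [   0    0   31   63 1381] pred mid/base [349.02688627 224.69684873] [347.71310834 236.52958593]
knob [262.625      232.04166667] [ 6 14  4  7 24] pred [262.4595076  229.49980382]
```

```bash
python3 -c "
from plant import r
print(r.sign_off())"
```

```text
the job is handed in; nothing more can be done
None
```

The job is handed in at about 38 s: worn blade flat in the tray, fresh blade seated over the pin with the latch closed, empty vial stood in the tray, and the one loose capped vial down in the rack beside the kept one; these end states rest on touch forces and pixel measurements, as my picture views ran out before the fresh blade was seated, and the empty vial standing upright is the least certain.

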